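Centre a specimen box on a balance pan and tare

TASK

The lidded specimen box stands askew on the balance, sticking out over the edge of the steel pan inside the windbreak. Slide it by pressing gently on its lid, without overloading the weighing pan (press no harder than about 15 N), until it stands wholly on the pan with no edge or corner overhanging, and let go of it. Then press the blue tare button down and release it; leave the shell, the blue-capped jar and the glass vial where they are.

Things in the scene. Friction and masses are not known exactly. Their poses are not given: they have to be found in the camera images.
- balance: blue-bodied top-pan balance fixed to the table, 285 x 236 x 50 mm, control panel towards its -x; origin on the table under the pan's centre, z up. Clear square windbreak round the pan: inside 196 x 196 mm centred on the pan, walls 4 mm thick, top rim 117 mm above the table (6 mm above the box's lid), open at the top
- pan_top (a point): centre of the upper face of the square-edged steel pan, 144 mm along its x by 134 mm along its y, axes as the balance's; 68 mm above the table when empty
- pan (a joint): how far the sprung pan has sunk, in m, 0 when empty, stop at 0.006; stiffness 5000 N/m (10 N sinks it 2 mm, the box alone 0.2 to 0.5 mm); it springs back. Overloaded beyond 0.0035 (17.5 N with the box)
- lid_top (a point): middle of the top face of the flat clear lid (fixed on) of the white specimen box: 126 mm along x, 116 along y, 43 high, 0.12 to 0.25 kg. Too wide to grasp, and too near the windbreak for a finger to push it back. Slick on the pan (friction about 0.25); fingertips grip the lid far better, so pressing on the lid with 5 to 10 N drags and turns it. Either way round is right
- corner_a (a point): corner of the underside of the specimen box, the +x +y one in the box's own axes; 63 mm along x and 58 mm along y from the centre of its underside
- corner_b (a point): corner of the underside of the specimen box, the +x -y one in the box's own axes; 63 mm along x and 58 mm along y from the centre of its underside
- corner_c (a point): corner of the underside of the specimen box, the -x -y one in the box's own axes; 63 mm along x and 58 mm along y from the centre of its underside
- corner_d (a point): corner of the underside of the specimen box, the -x +y one in the box's own axes; 63 mm along x and 58 mm along y from the centre of its underside
- tare (a joint): travel of the blue tare button, in m: 0 up, 0.006 fully down (5 N); it springs back
- tare_top (a point): centre of the top of the round blue tare button (26 mm across) on the balance's control panel; it is pressed straight down
- shell: small tortoise shell, 148 x 182 x 87 mm, loose bystander; origin under its centre
- blue_jar: clear jar with blue cap, 61 mm across, 59 mm high, loose bystander; origin under its centre
- vial: clear glass vial, 67 mm across, 107 mm high, loose bystander; origin under its centre

How it is judged:
By the outcome, as a careful person would: the job done as asked, in the order asked, and still so for the second after the job is handed in, with the robot touching nothing.
It also fails if it takes over 48 s, if anything falls off the work surface, if the arm or the gripper's body presses on something with over 40 N, if the wrist force passes 120 N, or if a joint passes its speed limit or range.

ROBOT

A 6-joint arm with a two-finger parallel gripper is mounted at the origin on the work surface; the furniture and walls round the work are solid. World frame = base frame: x ahead of the robot, y to its left, z up, the work surface at z = 0. Lengths are in mm, angles in rad, forces in N, time in s.
With the tool pointing down it reaches from about 350 to 875 mm from the base axis. Payload 4.2 kg.
Tool frame: the origin (TCP) lies midway between the tips of the shut fingers; the grasp point (between the pads) lies 19 mm behind it; z points along the fingers, y is the direction in which the jaws open and shut (so a half turn about z gives the same grasp; the last joint's range is limited). The gripper opens to 85 mm and grips with 20 to 120 N. Pads are 22 mm wide; open, the fingers measure 114 mm over their backs; the gripper's body (76 mm by 85 mm) begins 54 mm behind the grasp point. The pads swing forward as they close: fully open they stand 13 mm farther back than shut.
Start: joints at [1.563, 0.385, 0.008, 0, -1.194, -0.259], TCP at [164.747, 602.875, 231.312] pointing down, gripper open.
Joint ranges: [-3.14, 3.14], [-1.21, 2.06], [-1.07, 1.41], [-3.16, 2.05], [-2.99, -0.16], [-3.1, 3.1]. Speed limits (rad/s): [2.79, 2.79, 3.14, 3.14, 3.14, 3.14].

INTERFACE

Orientations are given as a unit quaternion [x, y, z, w].
In Python, from bench import arm, eyes, nets gives the robot as it stands.
- The arm moves only by the tool jog_arm, never from a script. Its argument "rows" is a list of rows, each a list of 3 entries, a list of its own where there are three numbers: the shift along the tool's x, y, z in cm, then the turn, a rotation vector about the tool's x, y, z in degrees, then the finger opening in cm, from 0 to 8.54. In form: [[[x, y, z], [ax, ay, az], jaw], ...]. A call has 1 to 10 rows; each row shifts and turns the commanded pose from where the row before left it, along the tool's axes as they then stand; what a row does not reach is not made up. A row lasts 1/8 s, in which the tool goes at most 62.5 mm and 10.7 degrees, less where a joint would pass 70% of its speed; a pose out of reach is approached as far as the arm can. A call with a gripper value outside its range is refused whole. The fingers move at their own pace and stop on an object; the grip force is fixed at half the most. Time passes only in rows, so rows that do not move let the fingers close. It gives the time, the measured TCP pose, the force and the opening at its end, in the units of the state.
- arm.read_state(): the state, without advancing time (a new reading comes with each control period).
- eyes.get_image(name): name is "scene" or "top" or "wrist"; returns the picture (480x640x3 uint8, red, green, blue); there is no depth.
- eyes.camera_model(name): a dict with "K" (3x3 intrinsics, pixels), "rvec" (rotation vector, rad) and "tvec" (3), from world to camera coordinates, as OpenCV has them. Camera axes: x right, y down, z forward; pixel columns grow to the right and rows downward; lengths in mm; the calibration is good to about 2 mm. A picture is of the moment at which its call begins: read the wrist's pose just before it. camera_model takes no time and is no camera call; for the wrist camera it gives the pose at the moment of the call.
- arm.job_done(): hands the job in, once; it reports no verdict.
Trained networks look in the newest picture that a camera, given by its name, has taken for a name from the list of things; names that differ only in an ending like _2 or _b are one class to them, and where a whole thing is asked for, a point or a joint stands for the part that bears it (a point fixed in the world has none). Each returns a list of dicts, best first, with "conf" (0 to 1); they miss things now and then, are a little off and sometimes report something else, mostly with a low value. They report only what shows in the picture. A call takes as long as a camera call.
- nets.boxes_of(camera, name): "position" ([column, row] as shares, 0 to 1, of the picture: columns of its width, rows of its height, amid what is visible of it).
The state is a dict: "clock": time; "joints": joint angles; "joint_vel": joint speeds; "joint_efforts": joint torques, N m; "position": TCP position; "ee_rot": TCP orientation; "contact_force": force on the tool from outside, world axes, zero at the start; "wrist_torque": the same for the moment, N m; "gripper_width": finger opening in mm.
Only numpy, scipy, OpenCV 4.12 (cv2) and the standard library are available. Lean on these libraries where they do the work, as an engineer would, in place of code of your own. Each camera call takes 0.05 s, during which the arm holds its last target.

## Working session

There is one attempt and no reset: what is moved stays moved. The work goes in short steps, Python scripts to look and compute and a tool call to move; the robot and the scene stay as the last step left them, time stands still between calls to the robot, and variables do not carry over. Pictures are saved under pics/ and viewed, and the job is handed in when it is done.

Besides the shell and the picture viewer there is one more tool, called after ">>>" by a JSON object that holds its "op" and its "data", one argument or row to a line. jog_arm: Moves the arm, as the interface text tells. Its arguments: {"type":"object","properties":{"rows":{"type":"array","items":{"type":"array"}}},"required":["rows"]}

```bash
ls; mkdir -p pics; cat > h.py <<'E'
import numpy as np,cv2
from bench import arm,eyes,nets
def snap(c,f):
    im=eyes.get_image(c); cv2.imwrite('pics/'+f,im[:,:,::-1]); return im
def cm(c):
    m=eyes.camera_model(c); K=np.array(m['K'],float);R=cv2.Rodrigues(np.array(m['rvec'],float))[0];t=np.array(m['tvec'],float).ravel();return K,R,t
def back(m,uv,z):
    K,R,t=m; d=R.T@np.linalg.inv(K)@np.array([uv[0],uv[1],1.]); o=-R.T@t
    return o+d*(z-o[2])/d[2]
def proj(m,P):
    K,R,t=m; p=K@(R@np.asarray(P,float)+t); return p[:2]/p[2]
E
python3 - <<'E'
from h import *
print(arm.read_state())
for c in ['scene','top','wrist']:
    snap(c,c+'0.png')
    m=cm(c); print(c,m[0].round(1).tolist(),(-m[1].T@m[2]).round(0))
    for n in ['balance','lid_top','tare_top','shell','blue_jar','vial']:
        print(n,[( (np.array(d['position'])*[640,480]).round(1).tolist(),round(d['conf'],2)) for d in nets.boxes_of(c,n)[:2]])
E
```

```text
pics
{'clock': 0.0, 'joints': array([ 1.56260151e+00,  3.85567465e-01,  6.62708487e-03, -5.02342372e-04,
       -1.19400516e+00, -2.58585227e-01]), 'joint_vel': array([ 0.00120679,  0.00048163, -0.00116395,  0.00064703,  0.00025321,
       -0.00120703]), 'joint_efforts': array([ 1.10355199e-03, -3.92286944e+01,  1.88399577e+01,  4.18607980e+00,
       -4.56464215e-03, -6.10223818e-07]), 'position': array([164.60236762, 602.32857326, 230.21499936]), 'ee_rot': array([ 9.91103807e-01, -1.33086570e-01, -9.74406719e-05,  1.09534558e-03]), 'contact_force': array([-0.27462162,  0.05658269,  1.22377904]), 'wrist_torque': array([ 0.05165544, -0.01471077, -0.03759364]), 'gripper_width': 85.71330125075288}
scene [[500.3, 0.0, 316.2], [0.0, 500.3, 252.4], [0.0, 0.0, 1.0]] [-242. -737.  591.]
balance [([357.8, 292.5], 0.9)]
lid_top []
tare_top []
shell [([205.7, 232.3], 0.95), ([467.4, 329.0], 0.29)]
blue_jar [([442.9, 367.7], 0.59)]
vial [([465.4, 327.9], 0.8)]
top [[434.2, 0.0, 319.7], [0.0, 434.2, 242.0], [0.0, 0.0, 1.0]] [ 449.   74. 1473.]
balance [([362.9, 247.9], 0.89)]
lid_top [([358.7, 223.8], 0.58)]
tare_top []
shell [([186.8, 256.1], 0.81)]
blue_jar [([444.3, 282.1], 0.73)]
vial [([359.1, 222.7], 0.75), ([438.0, 237.4], 0.58)]
wrist [[390.1, 0.0, 313.9], [0.0, 390.1, 243.3], [0.0, 0.0, 1.0]] [230. 584. 375.]
balance []
lid_top []
tare_top []
shell []
blue_jar []
vial []
```

View pics/scene0.png

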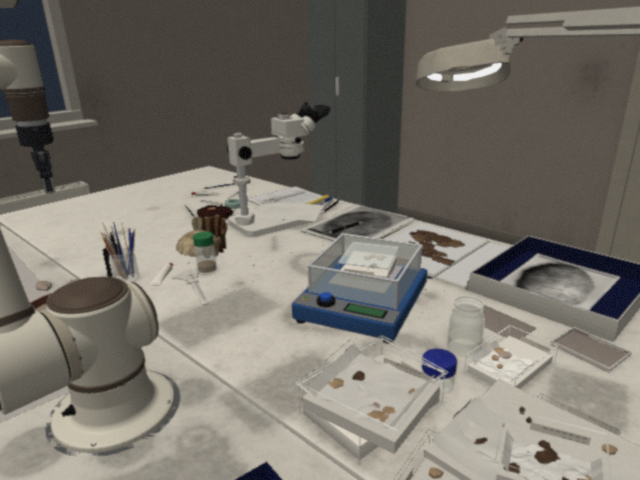

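View pics/top0.png

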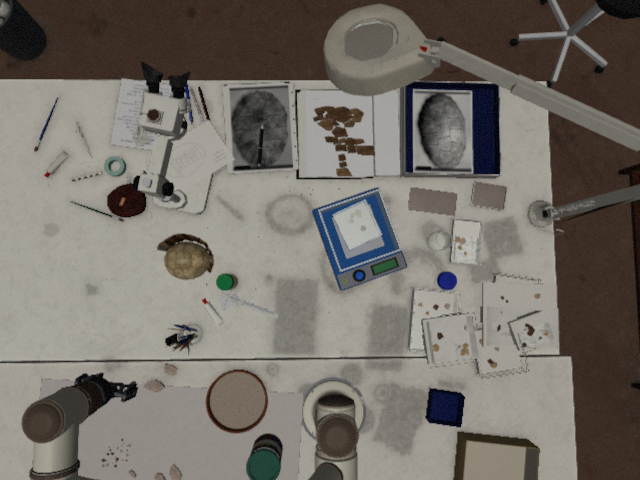

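```bash
python3 - <<'E'
import cv2
i=cv2.imread('pics/top0.png')[150:330,280:480]; cv2.imwrite('pics/topz.png',cv2.resize(i,None,fx=3.3,fy=3.3,interpolation=cv2.INTER_CUBIC))
E
```

```text
(no output)
```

View pics/topz.png

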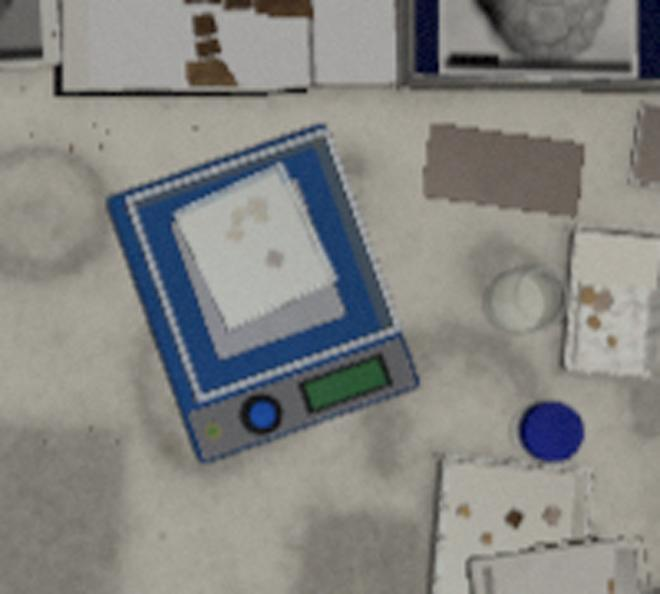

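```bash
python3 - <<'E'
from h import *
m=cm('top')
def z(U,V,h): return back(m,(280+U/3.3,150+V/3.3),h).round(0)
print('rim',[z(*p,117) for p in [(127,200),(327,127),(400,332),(200,400)]])
print('lid',[z(*p,111) for p in [(175,213),(283,163),(337,278),(228,330)]])
print('tare',z(262,413,55),'vial',z(522,300,100),'jar',z(552,431,59))
E
```

```text
rim [array([652.,  43., 117.]), array([ 722., -150.,  117.]), array([ 524., -216.,  117.]), array([461., -24., 117.])]
lid [array([640.,  -3., 111.]), array([ 688., -107.,  111.]), array([ 576., -157.,  111.]), array([527., -52., 111.])]
tare [448. -90.  55.] vial [ 555. -339.  100.] jar [ 428. -377.   59.]
```

>>> {"op": "jog_arm", "data": {
  "rows": [
    [[2,2.1,-0.3],[0,0,0],5],
    [[3.84,4.15,-0.3],[0,0,0],5],
    [[3.84,4.15,-0.3],[0,0,0],5],
    [[3.84,4.15,-0.3],[0,0,0],5],
    [[3.84,4.15,-0.3],[0,0,0],5],
    [[3.84,4.15,-0.3],[0,0,0],5],
    [[3.84,4.15,-0.3],[0,0,0],5],
    [[3.84,4.15,-0.3],[0,0,0],5],
    [[3.84,4.15,-0.3],[0,0,0],5],
    [[3.84,4.15,-0.3],[0,0,0],5]
  ]
}}

```text
clock: 2.3
position: [414.0, 124.3, 261.9]
ee_rot: [0.991, -0.133, 0.001, -0.0]
contact_force: [1.3, 0.3, -0.2]
gripper_width: 50.2
```

>>> {"op": "jog_arm", "data": {
  "rows": [
    [[3.84,4.15,-0.3],[0,0,0],5],
    [[3.84,4.15,-0.3],[0,0,0],5],
    [[3.84,4.15,-0.3],[0,0,0],5],
    [[3.84,4.15,-0.3],[0,0,0],5],
    [[1.8,2.1,0],[0,0,0],5],
    [[0,0,0],[0,0,-8.5],5],
    [[0,0,0],[0,0,-8.5],5],
    [[0,0,0],[0,0,-8.5],5],
    [[0,0,0],[0,0,-8.5],5],
    [[0,0,0],[0,0,0],5]
  ]
}}

```text
clock: 3.55
position: [529.6, -99.7, 273.4]
ee_rot: [0.987, 0.162, 0.0, -0.0]
contact_force: [-0.4, -0.1, -1.0]
gripper_width: 50.1
```

```bash
python3 - <<'E'
from h import *
s=arm.read_state();print(s['clock'],s['joints'].round(2),s['position'],s['ee_rot'],s['gripper_width'],s['contact_force'])
snap('wrist','w1.png')
m=cm('wrist');print((-m[1].T@m[2]).round(0))
E
```

```text
3.55 [ 0.11  0.21 -0.13 -0.   -1.23  1.78] [529.59770597 -99.69283998 273.3887796 ] [ 9.86834068e-01  1.61735954e-01  6.08907998e-05 -2.13226608e-06] 50.123350528787284 [-0.43664114 -0.10662059 -0.97217543]
[593. -79. 417.]
```

View pics/w1.png

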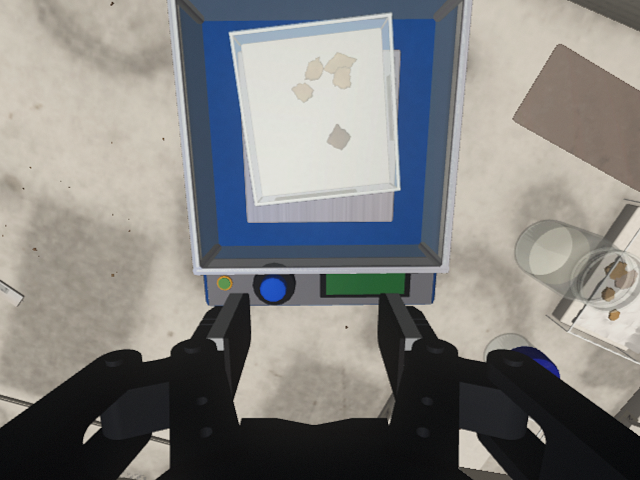

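```bash
cat > m.py <<'E'
from h import *
def rep(m,rim,lid,pan,tare):
    if tare is not None: print('tare',back(m,tare,57).round(1))
    for n,P,z in [('rim',rim,117),('lid',lid,111),('pan',pan,67.5)]:
        if P is None: continue
        P=[back(m,p,z)[:2] for p in P]
        print(n,np.round(P,1).tolist())
        print('  sides',[round(np.linalg.norm(P[i]-P[i-1]),1) for i in range(len(P))],'angs',[round(np.degrees(np.arctan2(*(P[i]-P[i-1])[::-1])),1) for i in range(len(P))],'c',np.mean(P,0).round(1))
E
python3 - <<'E'
from m import *
m=cm('wrist')
rep(m,[(196,272),(446,272)],[(231,33),(391,14),(400,189),(255,204)],[(247,222),(393,222)],(273,290))
i=cv2.imread('pics/w1.png')[0:240,170:480]; cv2.imwrite('pics/w1z.png',cv2.resize(i,None,fx=2.5,fy=2.5,interpolation=cv2.INTER_CUBIC))
E
```

```text
tare [439.6 -87.8  57. ]
rim [[460.3, -22.2], [525.3, -215.3]]
  sides [np.float64(203.7), np.float64(203.7)] angs [np.float64(108.6), np.float64(-71.4)] c [ 492.8 -118.7]
lid [[640.1, -1.2], [687.4, -104.1], [575.8, -155.9], [528.2, -51.5]]
  sides [np.float64(122.8), np.float64(113.2), np.float64(123.1), np.float64(114.7)] angs [np.float64(24.2), np.float64(-65.3), np.float64(-155.1), np.float64(114.5)] c [607.9 -78.2]
pan [[500.5, -45.4], [543.2, -172.1]]
  sides [np.float64(133.7), np.float64(133.7)] angs [np.float64(108.6), np.float64(-71.4)] c [ 521.9 -108.8]
```

View pics/w1z.png

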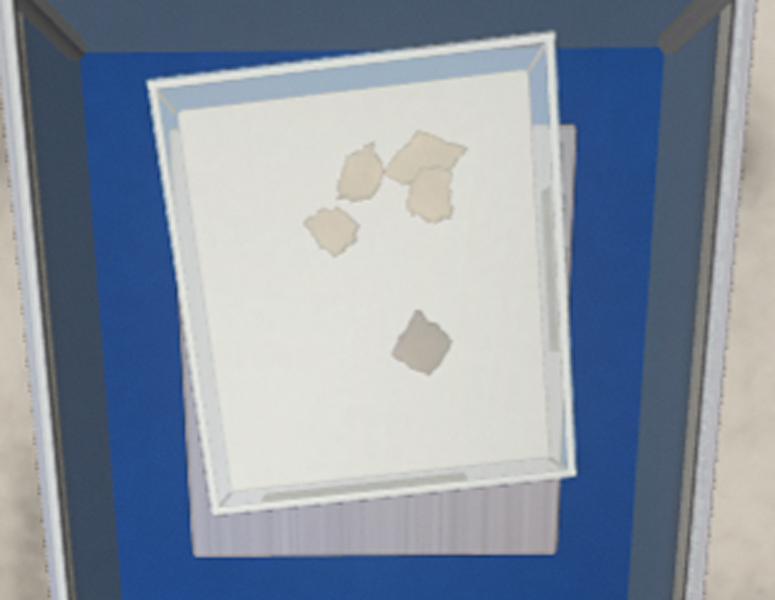

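>>> {"op": "jog_arm", "data": {
  "rows": [
    [[4,0.3,2],[0,0,0],5],
    [[4.1,0.2,4],[0,0,0],5],
    [[0,0,5],[0,0,0],5],
    [[0,0,3],[0,0,0],5],
    [[0,0,0.5],[0,0,0],5],
    [[0,0,0],[0,0,0],5]
  ]
}}

```text
clock: 4.35
position: [608.7, -78.5, 129.3]
ee_rot: [0.987, 0.162, 0.001, 0.0]
contact_force: [-0.2, -0.1, 0.3]
gripper_width: 50.3
```

>>> {"op": "jog_arm", "data": {
  "rows": [
    [[0,0,0.4],[0,0,0],5],
    [[0,0,0.2],[0,0,0],5],
    [[0,0,0],[0,0,0],5]
  ]
}}

```text
clock: 4.72
position: [608.1, -78.4, 122.8]
ee_rot: [0.987, 0.163, 0.0, 0.0]
contact_force: [0.9, -0.3, 0.5]
gripper_width: 49.8
```

>>> {"op": "jog_arm", "data": {
  "rows": [
    [[0,0,0.3],[0,0,0],5],
    [[0,0,0.3],[0,0,0],5],
    [[0,0,0.2],[0,0,0],5],
    [[0,0,0],[0,0,0],5]
  ]
}}

```text
clock: 5.22
position: [607.8, -78.4, 114.0]
ee_rot: [0.987, 0.163, -0.0, -0.0]
contact_force: [0.4, 0.2, 0.1]
gripper_width: 49.8
```

>>> {"op": "jog_arm", "data": {
  "rows": [
    [[0,0,0.1],[0,0,0],5],
    [[0,0,0.1],[0,0,0],5],
    [[0,0,0],[0,0,0],5]
  ]
}}

```text
clock: 5.6
position: [607.9, -78.4, 112.3]
ee_rot: [0.987, 0.163, -0.0, 0.0]
contact_force: [-0.7, -0.7, 1.1]
gripper_width: 50.1
```

>>> {"op": "jog_arm", "data": {
  "rows": [
    [[0,0,0.1],[0,0,0],5],
    [[0,0,0.1],[0,0,0],5],
    [[0,0,0],[0,0,0],5]
  ]
}}

```text
clock: 5.98
position: [607.9, -78.4, 110.2]
ee_rot: [0.987, 0.163, -0.0, -0.0]
contact_force: [0.8, 0.1, 0.8]
gripper_width: 50.0
```

>>> {"op": "jog_arm", "data": {
  "rows": [
    [[0,0,0.1],[0,0,0],5],
    [[0,0,0.1],[0,0,0],5],
    [[0,0,0],[0,0,0],5]
  ]
}}

```text
clock: 6.35
position: [607.9, -78.4, 108.2]
ee_rot: [0.987, 0.163, -0.0, -0.0]
contact_force: [0.8, 0.5, 0.3]
gripper_width: 50.4
```

>>> {"op": "jog_arm", "data": {
  "rows": [
    [[0,0,0.1],[0,0,0],5],
    [[0,0,0],[0,0,0],5]
  ]
}}

```text
clock: 6.6
position: [608.1, -78.4, 107.6]
ee_rot: [0.987, 0.163, 0.0, 0.0]
contact_force: [-0.7, 0.6, 0.7]
gripper_width: 50.3
```

>>> {"op": "jog_arm", "data": {
  "rows": [
    [[0,0,0.1],[0,0,0],5],
    [[0,0,0],[0,0,0],5]
  ]
}}

```text
clock: 6.85
position: [608.1, -78.4, 106.9]
ee_rot: [0.987, 0.163, 0.0, 0.0]
contact_force: [-2.5, 0.6, 5.0]
gripper_width: 50.0
```

>>> {"op": "jog_arm", "data": {
  "rows": [
    [[0,0,0.05],[0,0,0],5],
    [[-0.2,0,0],[0,0,0],5],
    [[-0.2,0,0],[0,0,0],5],
    [[0,0,0],[0,0,0],5]
  ]
}}

```text
clock: 7.35
position: [605.7, -79.5, 106.8]
ee_rot: [0.987, 0.163, 0.002, 0.0]
contact_force: [3.1, 1.7, 5.5]
gripper_width: 50.3
```

>>> {"op": "jog_arm", "data": {
  "rows": [
    [[-0.2,0,0.05],[0,0,0],5],
    [[-0.2,0,0],[0,0,0],5],
    [[-0.2,0,0],[0,0,0],5],
    [[0,0,0],[0,0,0],5]
  ]
}}

```text
clock: 7.85
position: [600.3, -81.6, 106.6]
ee_rot: [0.987, 0.163, 0.002, 0.0]
contact_force: [3.1, 1.2, 5.6]
gripper_width: 50.1
```

```bash
python3 - <<'E'
from m import *
s=arm.read_state();print(s['clock'],s['position'],s['contact_force'])
i=snap('wrist','w2.png')
E
```

```text
7.85 [600.29548104 -81.60006069 106.61290377] [3.08187288 1.18623928 5.62881175]
```

View pics/w2.png

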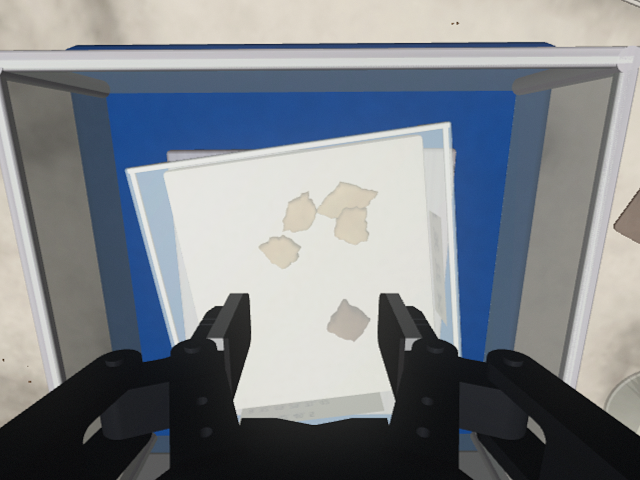

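```bash
python3 - <<'E'
from m import *
m=cm('wrist')
rep(m,None,[(126,170),(450,124)],[(167,152)],None)
E
```

```text
lid [[631.3, -1.8], [682.2, -103.5]]
  sides [np.float64(113.7), np.float64(113.7)] angs [np.float64(116.6), np.float64(-63.4)] c [656.8 -52.6]
pan [[635.3, 0.5]]
  sides [np.float64(0.0)] angs [np.float64(0.0)] c [6.353e+02 5.000e-01]
```

>>> {"op": "jog_arm", "data": {
  "rows": [
    [[0,0,0.04],[0,0,2],5],
    [[0,0,0],[0,0,2],5],
    [[0,0,0],[0,0,2],5],
    [[0,0,0],[0,0,2],5],
    [[0,0,0],[0,0,0],5]
  ]
}}

```text
clock: 8.52
position: [598.1, -82.2, 106.0]
ee_rot: [0.996, 0.093, -0.0, 0.0]
contact_force: [-1.7, 0.1, 9.1]
gripper_width: 49.6
```

```bash
python3 - <<'E'
from m import *
s=arm.read_state();print(s['clock'],s['position'],s['contact_force'],s['ee_rot'])
i=snap('wrist','w3.png')
E
```

```text
8.525 [598.10018664 -82.23668468 105.99556662] [-1.7406561   0.06247309  9.07872202] [ 9.95623401e-01  9.34539208e-02 -4.07494935e-04  4.92411746e-04]
```

View pics/w3.png

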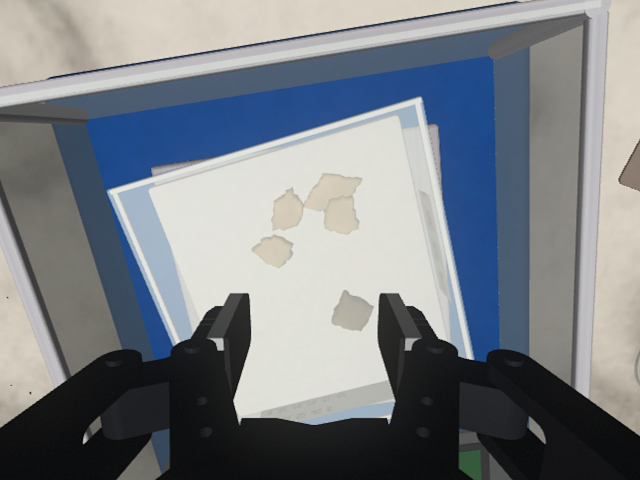

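```bash
python3 - <<'E'
from m import *
m=cm('wrist')
rep(m,None,[(109,190),(421,98)],None,None)
E
```

```text
lid [[632.0, -2.5], [682.4, -103.3]]
  sides [np.float64(112.7), np.float64(112.7)] angs [np.float64(116.5), np.float64(-63.5)] c [657.2 -52.9]
```

>>> {"op": "jog_arm", "data": {
  "rows": [
    [[0,0,-1],[0,0,0],5],
    [[0,0,0],[0,0,-8],8.2],
    [[0.25,0,0],[0,0,-8],8.2],
    [[0,0,0],[0,0,0],8.2],
    [[0,0,0.8],[0,0,0],8.2],
    [[0,0,0.4],[0,0,0],8.2],
    [[0,0,0],[0,0,0],8.2]
  ]
}}

```text
clock: 9.45
position: [600.3, -80.9, 102.1]
ee_rot: [0.973, 0.231, -0.001, -0.0]
contact_force: [-0.4, 0.9, -0.4]
gripper_width: 81.9
```

>>> {"op": "jog_arm", "data": {
  "rows": [
    [[0,0,0.2],[0,0,0],8.2],
    [[0,0,0.1],[0,0,0],8.2],
    [[0,0,0],[0,0,0],8.2]
  ]
}}

```text
clock: 9.82
position: [600.8, -80.8, 99.9]
ee_rot: [0.973, 0.231, -0.0, 0.0]
contact_force: [0.3, 0.4, 0.5]
gripper_width: 82.3
```

>>> {"op": "jog_arm", "data": {
  "rows": [
    [[0,0,0.1],[0,0,0],8.2],
    [[0,0,0],[0,0,0],8.2]
  ]
}}

```text
clock: 10.07
position: [601.0, -80.8, 99.0]
ee_rot: [0.973, 0.231, 0.0, 0.0]
contact_force: [0.0, 0.2, 1.1]
gripper_width: 81.6
```

>>> {"op": "jog_arm", "data": {
  "rows": [
    [[0,0,0.1],[0,0,0],8.2],
    [[0,0,0],[0,0,0],8.2]
  ]
}}

```text
clock: 10.32
position: [601.0, -80.8, 98.4]
ee_rot: [0.973, 0.231, 0.0, 0.0]
contact_force: [-1.7, 0.9, 2.5]
gripper_width: 81.8
```

>>> {"op": "jog_arm", "data": {
  "rows": [
    [[0,0,0.1],[0,0,0],8.2],
    [[0,0,0],[0,0,0],8.2]
  ]
}}

```text
clock: 10.58
position: [601.0, -80.8, 97.8]
ee_rot: [0.973, 0.231, 0.0, 0.0]
contact_force: [-1.2, 1.2, 6.5]
gripper_width: 81.6
```

>>> {"op": "jog_arm", "data": {
  "rows": [
    [[0,0,0.05],[0,0,0],8.2],
    [[0,0,0],[0,0,2],8.2],
    [[0,0,0],[0,0,2],8.2],
    [[0,0,0],[0,0,2],8.2],
    [[0,0,0],[0,0,2],8.2],
    [[0,0,0],[0,0,0],8.2]
  ]
}}

```text
clock: 11.32
position: [601.3, -81.2, 97.7]
ee_rot: [0.987, 0.163, 0.001, 0.0]
contact_force: [-0.8, -1.0, 7.5]
gripper_width: 82.1
```

```bash
python3 - <<'E'
from m import *
s=arm.read_state();print(s['clock'],s['position'],s['contact_force'],s['ee_rot'])
i=snap('wrist','w4.png')
E
```

```text
11.325 [601.33309738 -81.16286772  97.66603686] [-0.83047683 -0.98156926  7.53816751] [9.86668223e-01 1.62742662e-01 6.85092649e-04 4.16554450e-04]
```

View pics/w4.png

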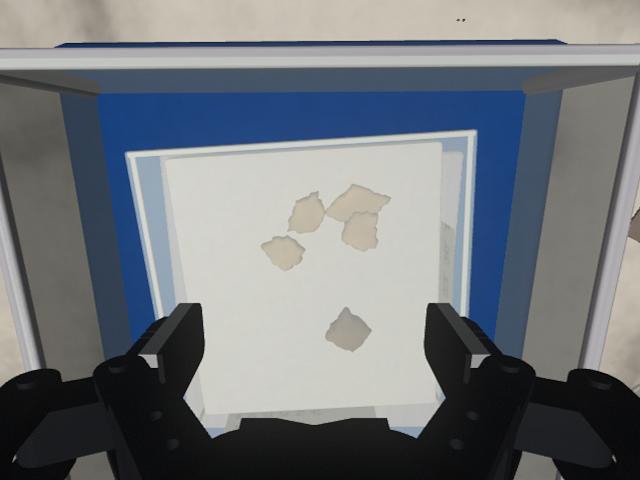

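```bash
python3 - <<'E'
from m import *
m=cm('wrist')
rep(m,[(0,64),(640,67)],[(127,154),(476,131)],None,None)
E
```

```text
rim [[654.3, 33.3], [713.9, -144.7]]
  sides [np.float64(187.7), np.float64(187.7)] angs [np.float64(108.5), np.float64(-71.5)] c [684.1 -55.7]
lid [[639.7, -4.4], [682.8, -109.0]]
  sides [np.float64(113.1), np.float64(113.1)] angs [np.float64(112.4), np.float64(-67.6)] c [661.2 -56.7]
```

>>> {"op": "jog_arm", "data": {
  "rows": [
    [[0,0,0.04],[0,0,0],8.2],
    [[-0.15,0,0],[0,0,1],8.2],
    [[-0.15,0,0],[0,0,1],8.2],
    [[-0.15,0,0],[0,0,1],8.2],
    [[-0.15,0,0],[0,0,1],8.2],
    [[-0.15,0,0],[0,0,1],8.2],
    [[-0.15,0,0],[0,0,1],8.2],
    [[0,0,0],[0,0,0],8.2]
  ]
}}

```text
clock: 12.38
position: [595.3, -83.1, 98.0]
ee_rot: [0.994, 0.111, 0.004, 0.0]
contact_force: [2.4, 0.5, 6.3]
gripper_width: 82.1
```

```bash
python3 - <<'E'
from m import *
s=arm.read_state();print(s['clock'],s['position'],s['contact_force'],s['ee_rot'])
i=snap('wrist','w5.png')
E
```

```text
12.375 [595.3355543  -83.0567146   97.97318212] [2.39477396 0.49257551 6.26029662] [9.93820266e-01 1.10931727e-01 3.91543392e-03 3.17467276e-04]
```

View pics/w5.png

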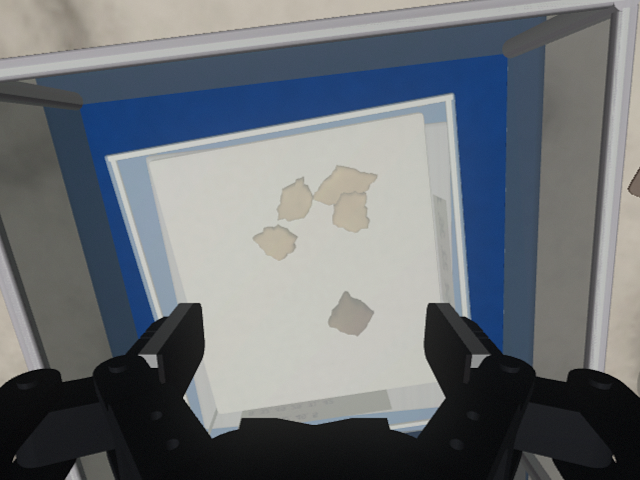

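```bash
python3 - <<'E'
from m import *
m=cm('wrist')
rep(m,None,[(107,157),(453,95)],None,None)
E
```

```text
lid [[639.0, -4.3], [682.3, -109.0]]
  sides [np.float64(113.3), np.float64(113.3)] angs [np.float64(112.5), np.float64(-67.5)] c [660.6 -56.6]
```

>>> {"op": "jog_arm", "data": {
  "rows": [
    [[0,0,-0.5],[0,0,0],8.2],
    [[0,0,-0.3],[0,0,-6],6],
    [[0.9,0,0],[0,0,0],5],
    [[0,0,0],[0,0,0],5],
    [[0,0,0],[0,0,0],5]
  ]
}}

```text
clock: 13.05
position: [600.8, -81.0, 105.8]
ee_rot: [0.987, 0.162, -0.0, 0.001]
contact_force: [-2.5, -0.3, 10.1]
gripper_width: 50.0
```

```bash
python3 - <<'E'
from m import *
s=arm.read_state();print(s['clock'],s['position'],s['contact_force'],s['ee_rot'])
i=snap('wrist','w6.png')
E
```

```text
13.05 [600.83992614 -80.98325414 105.79406683] [-2.52245503 -0.29230456 10.08748041] [ 9.86732709e-01  1.62352051e-01 -6.05548885e-05  6.07876345e-04]
```

View pics/w6.png

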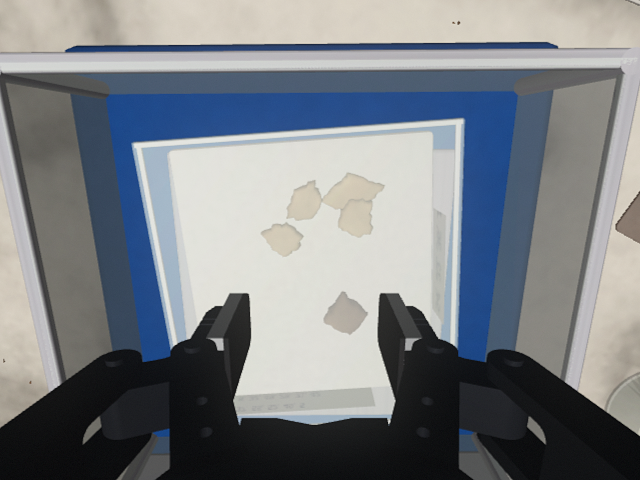

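>>> {"op": "jog_arm", "data": {
  "rows": [
    [[-0.2,0,0],[0,0,0],5],
    [[-0.2,0,0],[0,0,0],5],
    [[-0.2,0,0],[0,0,0],5],
    [[-0.2,0,0],[0,0,0],5],
    [[-0.2,0,0],[0,0,0],5],
    [[0,0,0],[0,0,0],5]
  ]
}}

```text
clock: 13.85
position: [594.7, -83.3, 106.4]
ee_rot: [0.987, 0.162, 0.004, 0.001]
contact_force: [2.6, 0.8, 7.7]
gripper_width: 50.2
```

```bash
python3 - <<'E'
from m import *
m=cm('wrist')
s=arm.read_state();print(s['clock'],s['position'],s['contact_force'],s['ee_rot'])
i=snap('wrist','w7.png')
E
```

```text
13.85 [594.74528918 -83.25371764 106.42460553] [2.61184103 0.77300061 7.67542645] [9.86723772e-01 1.62353709e-01 4.13257228e-03 6.26563108e-04]
```

View pics/w7.png

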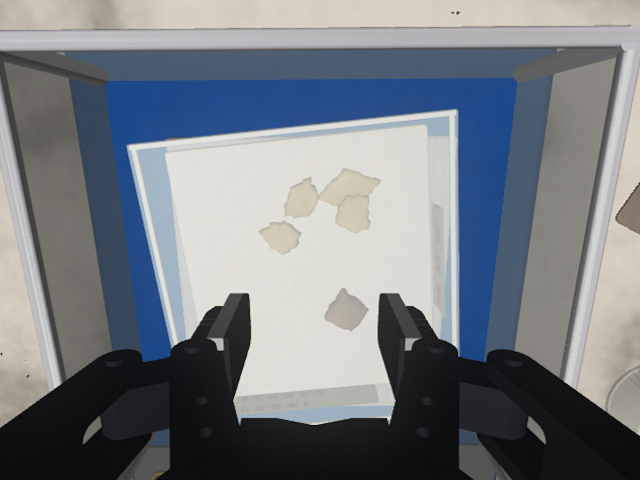

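```bash
python3 - <<'E'
from m import *
m=cm('wrist')
rep(m,None,[(128,146),(457,110)],None,None)
s=arm.read_state();print(s['wrist_torque'])
E
```

```text
lid [[634.1, -2.5], [681.6, -105.7]]
  sides [np.float64(113.6), np.float64(113.6)] angs [np.float64(114.7), np.float64(-65.3)] c [657.9 -54.1]
[ 0.49794261 -0.75744488 -0.07309451]
```

>>> {"op": "jog_arm", "data": {
  "rows": [
    [[0,0,-2],[0,0,0],5],
    [[0.8,3.5,0],[0,0,0],0],
    [[0,0,0],[0,0,0],0],
    [[0,0,0],[0,0,0],0],
    [[0,0,0],[0,0,0],0]
  ]
}}

```text
clock: 14.52
position: [609.5, -113.8, 123.5]
ee_rot: [0.987, 0.163, -0.001, -0.0]
contact_force: [-0.5, 0.2, -0.2]
gripper_width: -0.1
```

```bash
python3 - <<'E'
from m import *
s=arm.read_state();print(s['clock'],s['position'],s['contact_force'],s['ee_rot'],s['wrist_torque'],s['gripper_width'])
E
```

```text
14.525 [ 609.47204333 -113.77843417  123.54506532] [-0.47349898  0.17357029 -0.21233808] [ 9.86688751e-01  1.62618865e-01 -6.22862893e-04 -1.61399477e-04] [-0.02900241  0.00060244 -0.02520154] -0.06023841828896068
```

>>> {"op": "jog_arm", "data": {
  "rows": [
    [[0,0,0.7],[0,0,0],0],
    [[0,0,0.4],[0,0,0],0],
    [[0,0,0.1],[0,0,0],0],
    [[0,0,0],[0,0,0],0]
  ]
}}

```text
clock: 15.02
position: [610.0, -114.2, 111.9]
ee_rot: [0.987, 0.163, -0.0, -0.0]
contact_force: [-0.1, -0.4, -0.2]
gripper_width: 0.2
```

>>> {"op": "jog_arm", "data": {
  "rows": [
    [[0,0,0.1],[0,0,0],0],
    [[0,0,0],[0,0,0],0]
  ]
}}

```text
clock: 15.28
position: [610.1, -114.3, 111.1]
ee_rot: [0.987, 0.163, 0.0, 0.0]
contact_force: [0.4, -0.2, -0.5]
gripper_width: -0.1
```

>>> {"op": "jog_arm", "data": {
  "rows": [
    [[0,0,0.1],[0,0,0],0],
    [[0,0,0],[0,0,0],0]
  ]
}}

```text
clock: 15.52
position: [610.2, -114.3, 110.5]
ee_rot: [0.987, 0.163, 0.0, 0.0]
contact_force: [-1.1, 0.2, 2.4]
gripper_width: 0.1
```

>>> {"op": "jog_arm", "data": {
  "rows": [
    [[0,0,0.1],[0,0,0],0],
    [[0,0,0],[0,0,0],0]
  ]
}}

```text
clock: 15.78
position: [610.2, -114.3, 109.9]
ee_rot: [0.987, 0.163, 0.0, 0.0]
contact_force: [-1.7, 1.2, 5.8]
gripper_width: 0.2
```

Press slightly more and drag -x.

>>> {"op": "jog_arm", "data": {
  "rows": [
    [[0,0,0.08],[0,0,0],0],
    [[-0.2,0,0],[0,0,0],0],
    [[-0.2,0,0],[0,0,0],0],
    [[-0.2,0,0],[0,0,0],0],
    [[-0.2,0,0],[0,0,0],0],
    [[-0.2,0,0],[0,0,0],0],
    [[0,0,0],[0,0,0],0]
  ]
}}

```text
clock: 16.65
position: [602.7, -117.5, 109.8]
ee_rot: [0.987, 0.163, 0.003, 0.001]
contact_force: [1.7, 1.1, 5.3]
gripper_width: -0.3
```

```bash
python3 - <<'E'
from m import *
s=arm.read_state();print(s['clock'],s['position'],s['contact_force'],s['ee_rot'])
i=snap('wrist','w8.png')
E
```

```text
16.65 [ 602.73780319 -117.51482178  109.77587254] [1.67367965 1.08234725 5.26247477] [9.86635568e-01 1.62918405e-01 2.72089134e-03 6.67694388e-04]
```

View pics/w8.png

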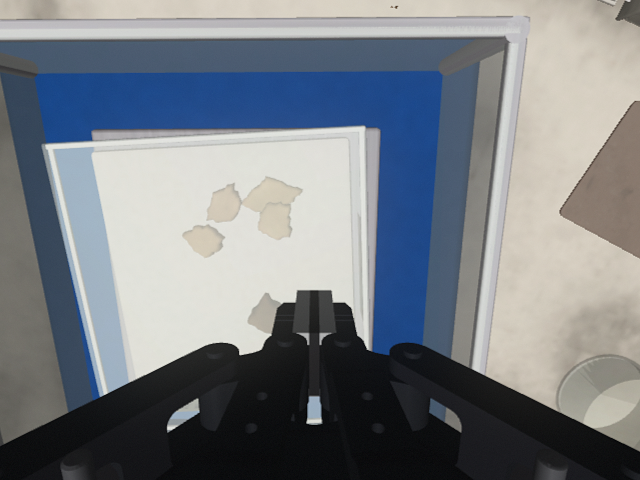

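```bash
cat > c.py <<'E'
from m import *
# given two front lid corners (+y,-y) pixels: box pose in balance axes rel. pan centre
def box(m,a,b,z=110,c0=(590.,-86.),yb=18.6):
    P,Q=back(m,a,z)[:2],back(m,b,z)[:2]
    d=P-Q; yaw=np.degrees(np.arctan2(d[1],d[0]))-90
    M=(P+Q)/2; c=M-63*np.array([np.cos(np.radians(yaw)),np.sin(np.radians(yaw))])
    a=np.radians(yb);R=np.array([[np.cos(a),np.sin(a)],[-np.sin(a),np.cos(a)]])
    C=[]
    for sx,sy in((1,1),(1,-1),(-1,-1),(-1,1)):
        t=np.radians(yaw-yb);C.append(R@(c-c0)+[np.cos(t)*63*sx-np.sin(t)*58*sy,np.sin(t)*63*sx+np.cos(t)*58*sy])
    print('len',np.linalg.norm(d).round(1),'yaw rel',round(yaw-yb,1),'c',c.round(1),'in bal',(R@(c-c0)).round(1),'corners max',np.abs(C).max(0).round(1),'(72,67)')
E
python3 - <<'E'
from c import *
m=cm('wrist')
box(m,(45,146),(364,127))
print(back(m,(92,131),67),back(m,(379,129),67))
E
```

```text
len 113.8 yaw rel 3.4 c [594.8 -83.3] in bal [5.4 1.1] corners max [71.8 62.7] (72,67)
[6.35307258e+02 4.92718307e-01 6.70000000e+01] [ 678.55147487 -123.97667203   67.        ]
```

>>> {"op": "jog_arm", "data": {
  "rows": [
    [[-0.2,0,0.03],[0,0,0],0],
    [[-0.2,0,0],[0,0,0],0],
    [[-0.2,0,0],[0,0,0],0],
    [[-0.1,0,0],[0,0,0],0],
    [[0,0,0],[0,0,0],0]
  ]
}}

```text
clock: 17.32
position: [596.5, -119.7, 109.7]
ee_rot: [0.987, 0.163, 0.003, 0.001]
contact_force: [3.1, 1.2, 6.8]
gripper_width: 0.1
```

```bash
python3 - <<'E'
from m import *
s=arm.read_state();print(s['clock'],s['position'],s['contact_force'],s['ee_rot'])
i=snap('wrist','w9.png')
E
```

```text
17.325 [ 596.50402914 -119.72735444  109.679995  ] [3.10464793 1.15349908 6.82341902] [9.86621461e-01 1.62995863e-01 3.13755663e-03 7.72720801e-04]
```

View pics/w9.png

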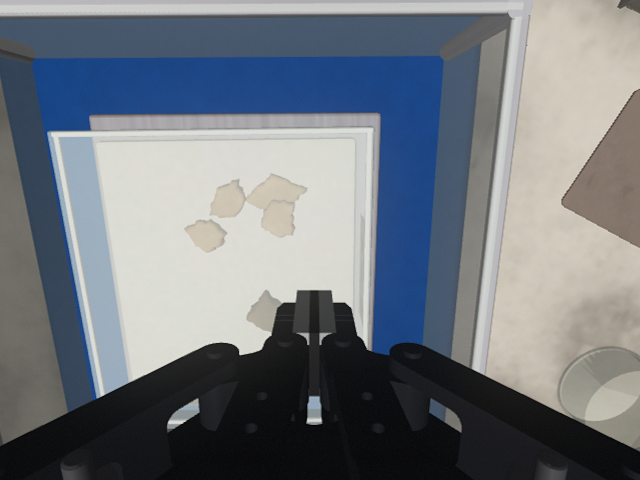

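```bash
python3 - <<'E'
from c import *
m=cm('wrist')
box(m,(50,133),(374,128))
box(m,(50,133),(374,128),c0=(588.7,-84.7),yb=19.2)
P=[back(m,p,67) for p in((90,116),(379,114))];print(P,np.mean(P,0)[:2]-72*np.array([.947,.322]))
E
```

```text
len 114.5 yaw rel 1.0 c [590.5 -85.2] in bal [0.7 0.5] corners max [64.8 59.7] (72,67)
len 114.5 yaw rel 0.4 c [590.5 -85.2] in bal [ 1.5 -1.1] corners max [65.  59.6] (72,67)
[array([6.35315997e+02, 2.85333162e-01, 6.70000000e+01]), array([ 678.44369861, -123.79998898,   67.        ])] [588.69584782 -84.94132791]
```

>>> {"op": "jog_arm", "data": {
  "rows": [
    [[0.2,0,0],[0,0,0],0],
    [[0,0,-0.5],[0,0,0],0],
    [[0,0,-3.5],[0,0,0],0],
    [[-1,-1,-5],[0,0,0],0],
    [[-3,-2,-5],[0,0,0],0],
    [[-2,-1,-2.2],[0,0,0],0],
    [[0,0,0],[0,0,0],0],
    [[0,0,0],[0,0,0],0]
  ]
}}

```text
clock: 18.38
position: [525.7, -100.3, 268.4]
ee_rot: [0.987, 0.162, -0.001, -0.0]
contact_force: [-0.2, 0.1, -0.1]
gripper_width: 0.1
```

```bash
python3 - <<'E'
from m import *
s=arm.read_state();print(s['clock'],s['position'],s['contact_force'],s['ee_rot'])
i=snap('wrist','w10.png')
for n in ['tare_top','lid_top','corner_a']:print(n,[((np.array(d['position'])*[640,480]).round(1).tolist(),round(d['conf'],2)) for d in nets.boxes_of('wrist',n)[:2]])
E
```

```text
18.375 [ 525.66614259 -100.32786251  268.39666652] [-0.17648388  0.14797981 -0.14116365] [ 9.86719518e-01  1.62427562e-01 -1.29272092e-03 -4.56009748e-04]
tare_top [([274.6, 283.7], 0.63)]
lid_top [([317.2, 125.9], 0.65)]
corner_a [([319.9, 125.1], 0.91), ([242.9, 176.0], 0.37)]
```

View pics/w10.png

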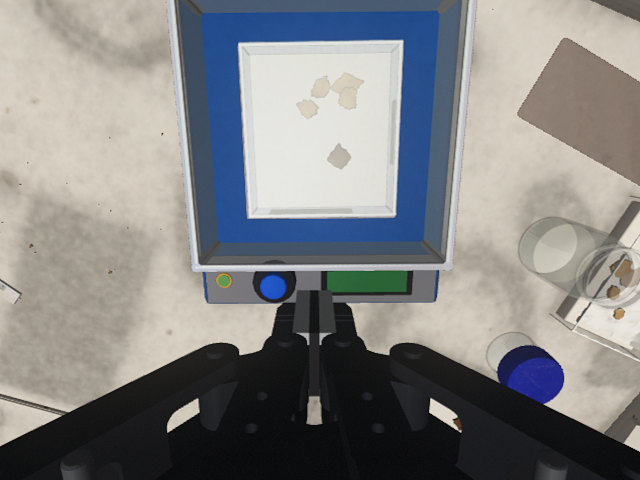

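```bash
python3 - <<'E'
from c import *
from h import *
m=cm('wrist')
rep(m,[(192,269),(452,269)],[(239,44),(403,41),(395,216),(248,218)],None,(273,287))
box(m,(239,43),(403,41),111)
for z in (45,50,57,62): print(z,back(m,(273,287),z).round(1))
t=snap('top','t2.png'); s=snap('scene','s2.png')
for c,i in(('top',t),('scene',s)):
    hsv=cv2.cvtColor(i,cv2.COLOR_RGB2HSV); M=cm(c)
    u,v=proj(M,(440,-88,57)).astype(int); print(c,u,v)
    cv2.imwrite(f'pics/{c}z.png',cv2.resize(i[v-30:v+30,u-40:u+40,::-1],None,fx=8,fy=8,interpolation=cv2.INTER_CUBIC))
E
```

```text
tare [440.6 -87.8  57. ]
rim [[459.9, -20.5], [526.7, -217.3]]
  sides [np.float64(207.8), np.float64(207.8)] angs [np.float64(108.7), np.float64(-71.3)] c [ 493.3 -118.9]
lid [[630.2, -10.4], [668.8, -118.3], [551.4, -159.6], [512.8, -50.8]]
  sides [np.float64(124.2), np.float64(114.6), np.float64(124.5), np.float64(115.5)] angs [np.float64(19.0), np.float64(-70.3), np.float64(-160.6), np.float64(109.5)] c [590.8 -84.8]
len 114.6 yaw rel 0.7 c [590.4 -85.1] in bal [0.6 0.7] corners max [64.4 59.5] (72,67)
45 [435.5 -88.1  45. ]
50 [437.6 -87.9  50. ]
57 [440.6 -87.8  57. ]
62 [442.7 -87.7  62. ]
top 358 277
scene 323 301
```

View pics/topz.png

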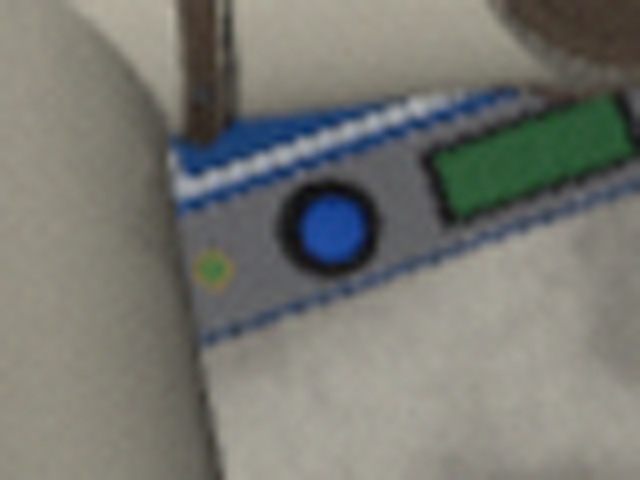

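View pics/scenez.png

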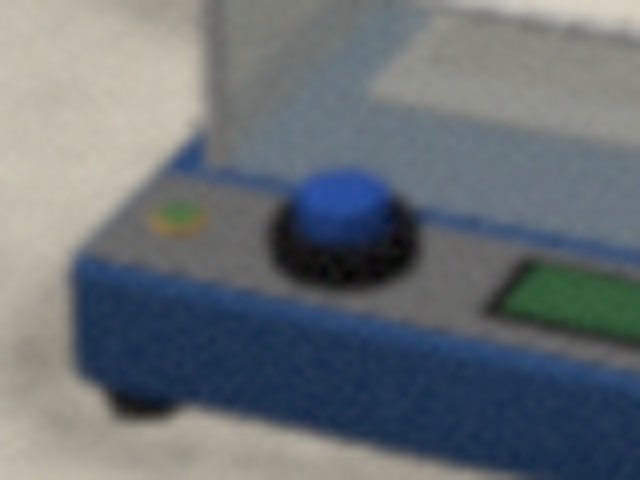

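```bash
python3 - <<'E'
from h import *
from scipy.optimize import least_squares
o=[('top',(359.5,275.6)),('scene',(326,295)),('wrist',(272.5,287))]
ms={c:cm(c) for c,_ in o}
f=lambda P:np.concatenate([proj(ms[c],P)-p for c,p in o])
r=least_squares(f,[440,-88,57]);print(r.x,r.fun)
d=r.x-arm.read_state()['position'];a=np.radians(18.7)
print('tool',d[0]*np.cos(a)+d[1]*np.sin(a),-(-d[0]*np.sin(a)+d[1]*np.cos(a)),-d[2])
E
```

```text
[446.70103993 -87.29488562  71.20824825] [-0.30579056 -0.02306555 -0.61026311 -0.15754267  0.33680418 -0.05498664]
tool -71.17885353101661 -38.04787847083735 197.56340120523805
```

>>> {"op": "jog_arm", "data": {
  "rows": [
    [[-3.5,-1.9,0],[0,0,0],0],
    [[-3.6,-1.9,0],[0,0,0],0],
    [[0,0,5],[0,0,0],0],
    [[0,0,6],[0,0,0],0],
    [[0,0,5.5],[0,0,0],0],
    [[0,0,2],[0,0,0],0],
    [[0,0,0],[0,0,0],0],
    [[0,0,0],[0,0,0],0]
  ]
}}

```text
clock: 19.68
position: [447.8, -87.1, 85.8]
ee_rot: [0.987, 0.163, 0.001, 0.0]
contact_force: [-0.6, -0.5, 0.5]
gripper_width: -0.0
```

```bash
python3 - <<'E'
from m import *
s=arm.read_state();print(s['clock'],s['position'],s['contact_force'],s['ee_rot'])
snap('wrist','w11.png')
i=snap('scene','s3.png');cv2.imwrite('pics/s3z.png',cv2.resize(i[220:340,260:460,::-1],None,fx=4,fy=4,interpolation=cv2.INTER_CUBIC))
E
```

```text
19.675 [447.81740349 -87.14490588  85.75034222] [-0.59439618 -0.46850157  0.53775301] [9.86666271e-01 1.62754069e-01 8.70475359e-04 1.57030636e-04]
```

View pics/s3z.png

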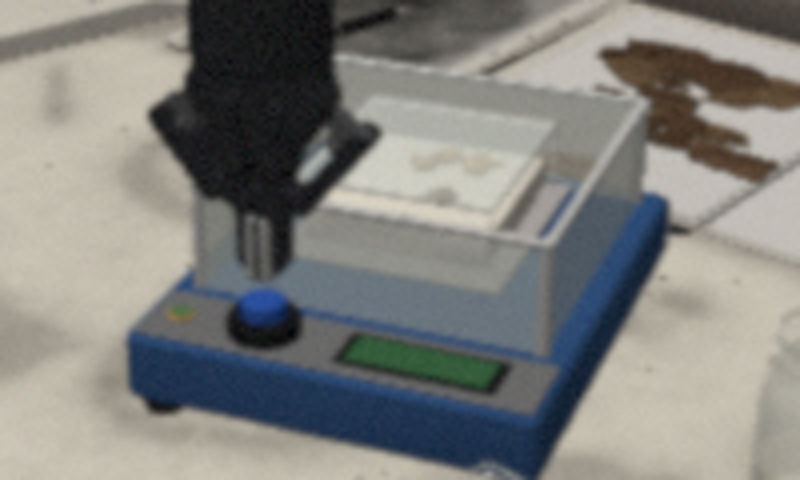

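View pics/w11.png

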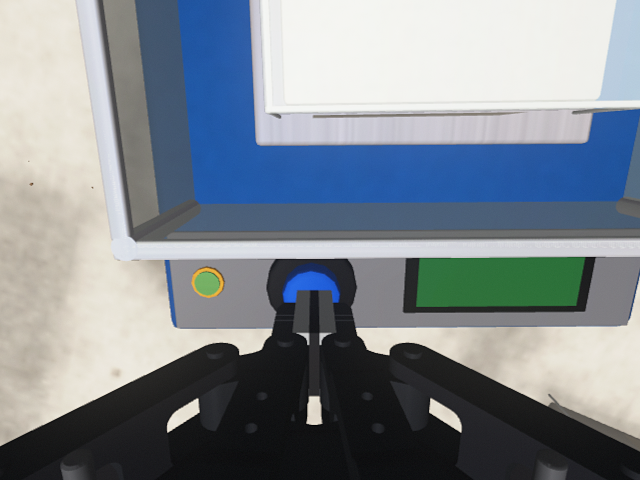

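>>> {"op": "jog_arm", "data": {
  "rows": [
    [[0,0,0.8],[0,0,0],0],
    [[0,0,0.4],[0,0,0],0],
    [[0,0,0.3],[0,0,0],0],
    [[0,0,0],[0,0,0],0]
  ]
}}

```text
clock: 20.27
position: [446.6, -87.2, 69.9]
ee_rot: [0.987, 0.163, -0.0, 0.0]
contact_force: [-0.3, 0.2, 2.8]
gripper_width: -0.0
```

>>> {"op": "jog_arm", "data": {
  "rows": [
    [[0,0,0.2],[0,0,0],0],
    [[0,0,0.2],[0,0,0],0],
    [[0,0,0],[0,0,0],0]
  ]
}}

```text
clock: 20.65
position: [446.6, -87.2, 66.1]
ee_rot: [0.987, 0.163, -0.0, 0.0]
contact_force: [-1.3, 1.0, 5.0]
gripper_width: 0.2
```

>>> {"op": "jog_arm", "data": {
  "rows": [
    [[0,0,0.15],[0,0,0],0],
    [[0,0,0],[0,0,0],0]
  ]
}}

```text
clock: 20.9
position: [446.7, -87.3, 65.9]
ee_rot: [0.987, 0.163, -0.0, 0.0]
contact_force: [-6.0, 2.1, 16.0]
gripper_width: 0.1
```

>>> {"op": "jog_arm", "data": {
  "rows": [
    [[0,0,0.15],[0,0,0],0],
    [[0,0,0],[0,0,0],0]
  ]
}}

```text
clock: 21.15
position: [446.8, -87.3, 65.7]
ee_rot: [0.987, 0.163, -0.0, 0.0]
contact_force: [-8.9, 2.3, 27.4]
gripper_width: 0.1
```

Bottomed at the stop. Release upwards.

>>> {"op": "jog_arm", "data": {
  "rows": [
    [[0,0,-1],[0,0,0],0],
    [[0,0,-3],[0,0,0],0],
    [[0,0,-6],[0,0,0],0],
    [[3,2,-6],[0,0,0],0],
    [[4,2,-4],[0,0,0],0],
    [[0,0,0],[0,0,0],0],
    [[0,0,0],[0,0,0],0]
  ]
}}

```text
clock: 22.02
position: [521.1, -101.5, 254.8]
ee_rot: [0.987, 0.162, -0.001, -0.001]
contact_force: [-0.9, 1.2, -0.6]
gripper_width: -0.2
```

```bash
python3 - <<'E'
from m import *
s=arm.read_state();print(s['clock'],s['position'],s['contact_force'])
snap('wrist','w12.png')
i=snap('scene','s4.png');cv2.imwrite('pics/s4.png',i[:,:,::-1])
E
```

```text
22.025 [ 521.10020983 -101.4901592   254.82451527] [-0.93664165  1.1697081  -0.55253085]
```

View pics/w12.png

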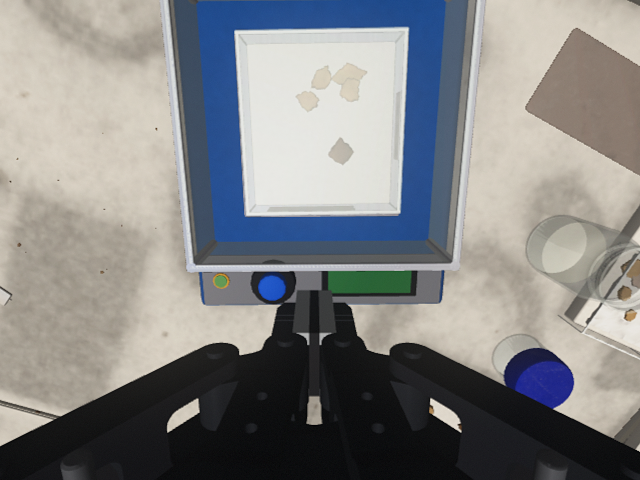

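View pics/s4.png

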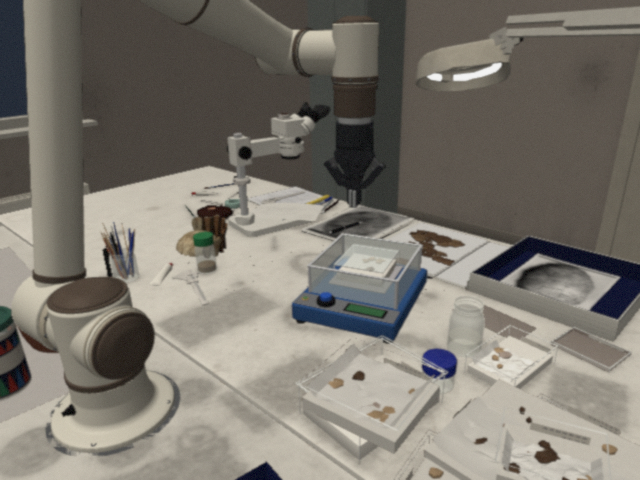

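Box square over the pan (lid corners at 236,31 / 408,28 / 400,214 / 245,216), the button is up again, and the bystanders are unmoved.

```bash
python3 - <<'E'
from c import *
m=cm('wrist'); box(m,(236,31),(408,28),111)
print(arm.job_done())
E
```

```text
len 113.8 yaw rel 1.0 c [589.4 -85.2] in bal [-0.3  1. ] corners max [64.3 60.1] (72,67)
the job is handed in; nothing more can be done
None
```

The box now stands wholly on the pan and the tare button has been pressed and released. I handed the job in at about 22 s.

- **Sliding the box:** I pressed on the lid and dragged it. The highest lid force I read was about 10 N. That came when closing the fingers pressed them onto the lid.
- **What failed:** Twisting with two spread fingertips mostly slipped on the lid. A shut-finger press off-centre on the -y side, dragged towards -x, moved and straightened the box.
- **Box position:** The last check put the box centre about 1 mm from the pan centre and turned about 1°. The farthest corners are at about 64 and 60 mm, against pan half-sizes of 72 and 67 mm. The pan's sink was not read directly; I only had the wrist force.
- **Tare button:** I pressed it about 6 mm to its stop, where the force rose to about 27 N, then let go. The picture shows it up again.
- **Bystanders:** The shell, blue-capped jar and vial look unmoved in the last scene picture. I did not measure their positions.
- **Disagreements:** The first guess of the button's height was 57 mm, but triangulating three views gave 71 mm, and contact agreed with 71 mm. My two estimates of the pan centre differed by about 2 mm, within the margin.

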